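Lap the kitchen whetstone with the flattening block

TASK

True up the whetstone in its clamp holder: take the rectangular flattening block by its wooden handle, set it flat and lengthwise on the stone at the end with the clamp screw, and slide it slowly along the middle of the stone to the other end in one stroke, pressing steadily with about 10 N so that the stone stays sunk about 5 mm into its soft cushion, never pressed right down to the stop. Then set the block down flat in the shallow steel tray (do not drop it in) and let go. Leave the round burger press where it is.

Things in the scene. Friction and masses are not known exactly. Their poses are not given: they have to be found in the camera images.
- block: Flattening block, loose, about 250 g: dark rectangular plate 90 x 52 mm, 14 mm thick, with a wooden bar handle standing on it lengthwise (64 mm long, 24 mm wide, top 58 mm above the underside). Origin: centre of the underside; x along the 90 mm, z up. Grip the handle's long flat sides from above, 35 to 45 mm above the underside.
- press: Burger press, a bystander to leave alone: round steel disc 92 mm across, 14 mm thick, with a round wooden knob, 58 mm tall in all. Origin at the centre of its underside.
- stone_mid (a point): Centre of the whetstone's top face, sinking with it. Stone: white-topped bar 210 x 70 mm in a low black fixed holder, top 56 mm above the worktop unpressed. x runs along the 210 mm from the clamp end (steel jaw and round screw knob, always on the robot's left, +y) to the plain end (black stop 12 mm thick); z up. Holder, jaw and stop stay 14 mm or more below the unpressed top, so the block clears them.
- stone_start (a point): Point on the stone's top face, 60 mm from its centre towards the clamp screw: the block's centre belongs here at the start of the stroke (plate flush with the stone's end).
- stone_finish (a point): Point on the stone's top face, 60 mm from its centre towards the plain end: the block's centre belongs here at the end of the stroke.
- stone (a joint): How far the stone has sunk straight down into its soft rubber cushion, in m: 0 unpressed, springs back, 2 N per mm (10 N gives 0.005), hard stop at 0.012. The block's weight alone sinks it about 0.001 to 0.0015.
- tray: Shallow steel tray, fixed to the worktop, 170 x 140 mm outside, rim 14 mm high, walls and floor 4 mm thick. Origin at the centre of its underside, x along the 170 mm, z up.
Things that resemble listed ones, but are neither listed nor needed, are in the scene too. What is meant by the block is not turquoise or yellow, and is the smaller of those in its own colour.

How it is judged:
By the outcome, as a careful person would: the job done as asked, in the order asked, and still so for the second after the job is handed in, with the robot touching nothing.
It also fails if it takes over 56 s, if anything falls off the work surface, if the arm or the gripper's body presses on something with over 40 N, if the wrist force passes 120 N, or if a joint passes its speed limit or range.

ROBOT

A 6-joint arm with a two-finger parallel gripper is mounted at the origin on the work surface. World frame = base frame: x ahead of the robot, y to its left, z up, the work surface at z = 0. Lengths are in m, angles in rad, forces in N, time in s.
With the tool pointing down it reaches from about 0.35 to 0.975 m from the base axis. Payload 17.4 kg.
Tool frame: the origin (TCP) lies between the finger pads; the fingertips stand 19 mm ahead of it and the grasp point (between the pads) is the TCP (bot.finger_overhang is the distance from the TCP to the fingertips, in m); z points along the fingers, y is the line along which they close (so a half turn about z gives the same grasp; the last joint's range is limited). The gripper opens to 85 mm and grips with 20 to 120 N. Pads are 22 mm wide; open, the fingers measure 114 mm over their backs; the gripper's body (76 mm by 85 mm) begins 54 mm behind the grasp point. The pads swing forward as they close: fully open they stand 13 mm farther back than shut.
Start: joints at [-1.237, 0.116, 1.442, -0, 1.584, -0.038], TCP at [0.245, -0.629, 0.25] pointing down, gripper open.
Joint ranges: [-2.83, 2.83], [-0.83, 2.19], [0.07, 2.5], [-1.14, 4.28], [0.01, 3], [-2.97, 2.97]. Speed limits (rad/s): [1.89, 1.89, 2.22, 3.14, 3.14, 3.14].

INTERFACE

Orientations are given as [roll, pitch, yaw] about the fixed x, y, z axes, in that order (R = Rz(yaw) Ry(pitch) Rx(roll)).
In Python, from rig import bot, snapshot gives the robot as it stands.
- The arm moves only by the tool arm_command, never from a script. Its argument "commands" is a list of rows, each an object of numbers: "dx", "dy", "dz": the shift along the tool's x, y, z in mm; "spin": the turn about the tool's z in rad. In form: [{"dx": .., "dy": .., "dz": .., "spin": ..}, ...]. A call has 1 to 5 rows; each row is the pose to reach, as a shift and turn from the pose commanded when the call began, along the tool's axes at that moment; what a row does not reach only later rows make up. A row lasts 1/12 s, in which the tool goes at most 41.7 mm and 7.16 degrees, less where a joint would pass 70% of its speed; a pose out of reach is approached as far as the arm can. A call with a gripper value outside its range is refused whole. "gripper" is the finger opening in mm, from 0 to 85.4, set as the call begins (left out, the last holds). The fingers move at their own pace and stop on an object; "squeeze" is the grip in N (left out, the last holds). Time passes only in rows, so rows that repeat a pose let the fingers close. It gives the time, the measured TCP pose, the force, the opening and the grip force at its end, in the units of the state.
- bot.sense(): the state, without advancing time (a new reading comes with each control period).
- snapshot(name): name is "scene" or "side" or "wrist"; returns a dict with "img" (480x640x3 uint8, red, green, blue), "intrinsics" (3x3 intrinsics, pixels), "camera_from_world" (4x4, takes a point from world to camera coordinates). Camera axes: x right, y up, looking along -z (the intrinsics and any distortion apply to the point x, -y, -z); pixel columns grow to the right and rows downward; lengths in m; the calibration is good to about 2 mm. A picture is of the moment at which its call begins. There is no depth.
- bot.finish_job(): hands the job in; it is judged then, once.
The state is a dict: "time_s": time; "joint_positions": joint angles; "dq": joint speeds; "joint_efforts": joint torques, N m; "ee_pos": TCP position; "eef_rot": TCP orientation; "wrist_force": force on the tool from outside, world axes, zero at the start; "ft_torque": the same for the moment, N m; "grip_width": finger opening in m; "grasp_force": force on a finger pad.
Only numpy, scipy, OpenCV 4.12 (cv2) and the standard library are available. Lean on these libraries where they do the work, as an engineer would, in place of code of your own. Each camera call takes 0.05 s, during which the arm holds its last target. There are 200 camera calls.

## Working session

There is one attempt and no reset: what is moved stays moved. The work goes in short steps, Python scripts to look and compute and a tool call to move; the robot and the scene stay as the last step left them, time stands still between calls to the robot, and variables do not carry over. Pictures are saved under pics/ and viewed, at most 10 in all, crops included, and the job is handed in when it is done.

Besides the shell and the picture viewer there is one more tool, called after "Emit:" as name(argument=value, ...) on one line, values as JSON. arm_command: Moves the arm, as the interface text tells. Its arguments: {"type":"object","properties":{"commands":{"type":"array","items":{"type":"object","properties":{"dx":{"type":"number"},"dy":{"type":"number"},"dz":{"type":"number"},"spin":{"type":"number"}}}},"gripper":{"type":"number"},"squeeze":{"type":"number"}},"required":["commands"]}

```bash
mkdir -p pics
cat > h.py <<'E'
import numpy as np, cv2
from rig import bot, snapshot
def save(n,f):
    s=snapshot(n); cv2.imwrite(f,s["img"][:,:,::-1]); np.savez(f[:-4]+'.npz',**s); return s
def ray(s,u,v,z):
    K=np.array(s["intrinsics"]);T=np.array(s["camera_from_world"])
    d=np.linalg.inv(K)@[u,v,1]; d=np.array([d[0],-d[1],-d[2]])
    R=T[:3,:3];c=-R.T@T[:3,3];w=R.T@d
    return c+w*(z-c[2])/w[2]
def proj(s,p):
    K=np.array(s["intrinsics"]);T=np.array(s["camera_from_world"])
    q=T[:3,:3]@p+T[:3,3]; q=K@[q[0],-q[1],-q[2]]; return q[:2]/q[2]
E
python3 - <<'E'
from h import *
for n in ("scene","side"):
    s=save(n,f"pics/{n}.png"); print(n,s.keys(),s["camera_from_world"])
print(bot.sense())
E
```

```text
scene dict_keys(['img', 'intrinsics', 'camera_from_world']) [[ 0.10504851  0.99436564 -0.01420533 -0.1472744 ]
 [-0.59634979  0.07441882  0.79926764  0.21050734]
 [ 0.79582142 -0.07549053  0.60080732 -1.40969664]
 [ 0.          0.          0.          1.        ]]
side dict_keys(['img', 'intrinsics', 'camera_from_world']) [[-0.85527506 -0.51815944 -0.00391985  0.44887147]
 [ 0.27705179 -0.46366878  0.84157802 -0.12181656]
 [-0.43788911  0.71869469  0.54012134 -1.07791535]
 [ 0.          0.          0.          1.        ]]
{'time_s': 0.1, 'joint_positions': array([-1.23679817e+00,  1.16455016e-01,  1.44219477e+00,  5.88193070e-06,
        1.58401325e+00, -3.77747850e-02]), 'dq': array([-0.00034151,  0.0002265 ,  0.00017678, -0.00100652, -0.00053221,
        0.00141679]), 'joint_efforts': array([ 6.91067835e-04, -7.33668780e+01, -6.33791327e+01,  4.01516900e-07,
        5.26882897e-03, -1.85936028e-05]), 'ee_pos': array([ 0.24516515, -0.6287406 ,  0.24962682]), 'eef_rot': array([-3.14052325e+00, -4.63012618e-05,  3.71772989e-01]), 'wrist_force': array([-0.22796276,  0.2567612 ,  0.06164845]), 'ft_torque': array([ 0.03367178, -0.0029655 ,  0.01888193]), 'grasp_force': 0.0, 'grip_width': 0.0853541205265438}
```

View pics/scene.png

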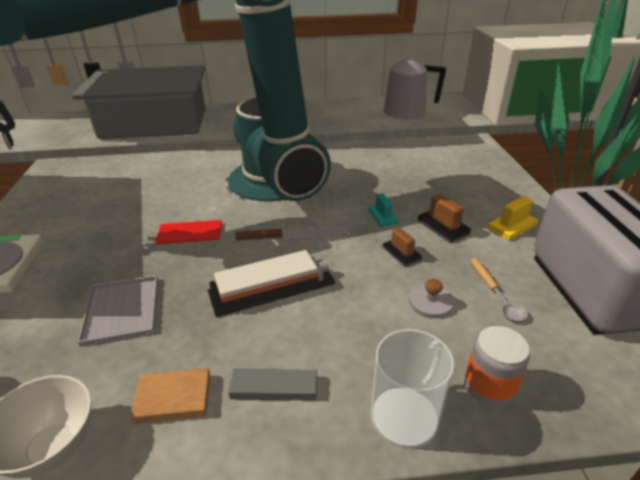

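View pics/side.png

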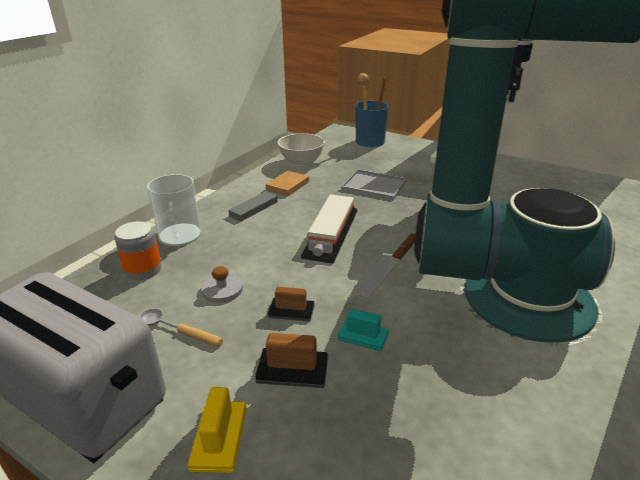

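Scene candidates for the block are: small brown on black plate (402,246), large brown on black plate (444,217), turquoise (382,211), yellow (514,218) and the round press (432,297). In the side view the small and large brown ones are at (291,302) and (292,358). I choose the small brown one at scene (402,246). The stone is at (268,277) with its clamp at (322,268), and the tray is at (121,308).

Run:
```python
from h import *
S=dict(np.load("pics/scene.npz"));D=dict(np.load("pics/side.npz"))
a=cv2.resize(S["img"][190:290,340:500],None,fx=4,fy=4,interpolation=2)
b=cv2.resize(D["img"][270:400,230:390],None,fx=4,fy=4,interpolation=2)[:400]
cv2.imwrite("pics/crop1.png",np.hstack([a])[:,:,::-1])
print("block plane .014",ray(S,402,250,.014),ray(D,291,308,.014),"handle top",ray(S,402,236,.058), ray(D,291,292,.058))
# big one size check: plate long edges side view
print("small plate len",np.linalg.norm(ray(D,268,318,.0)-ray(D,312,319,.0)),"large",np.linalg.norm(ray(D,257,381,.0)-ray(D,325,383,.0)))
for n,I in(("S",S),("D",D)):
    h=cv2.cvtColor(I["img"],cv2.COLOR_RGB2HSV)
    m=((h[...,1]<60)&(h[...,2]>185)).astype(np.uint8)
    if n=="S": m[:240]=0;m[320:]=0;m[:,:200]=0;m[:,335:]=0
    else: m[:185]=0;m[260:]=0;m[:,:300]=0;m[:,370:]=0
    c=max(cv2.findContours(m,0,2)[0],key=cv2.contourArea)
    q=cv2.approxPolyDP(c,.04*cv2.arcLength(c,True),True)[:,0]
    print(n,cv2.contourArea(c),q.tolist(),[ray(I,*p,.056).round(4).tolist() for p in q])
for p in [(92,287),(158,278),(154,332),(81,342)]: print("tray",p,ray(S,*p,.014).round(3))
for p in [(344,188),(358,172),(405,178),(394,196)]: print("trayD",p,ray(D,*p,.014).round(3))
```

```text
block plane .014 [0.42560729 0.30415793 0.014     ] [0.41834344 0.30963598 0.014     ] handle top [0.42861099 0.29906562 0.058     ] [0.41588708 0.31008734 0.058     ]
small plate len 0.0920753445251848 large 0.1224426002643762
S 1879.0 [[315, 266], [302, 251], [214, 275], [224, 292]] [[0.5111, 0.0864, 0.056], [0.4546, 0.0625, 0.056], [0.5148, -0.129, 0.056], [0.5709, -0.1045, 0.056]]
D 994.0 [[353, 198], [329, 195], [308, 231], [335, 235]] [[0.506, -0.1238, 0.056], [0.5723, -0.1054, 0.056], [0.5179, 0.0875, 0.056], [0.4513, 0.0696, 0.056]]
tray (92, 287) [ 0.473 -0.404  0.014]
tray (158, 278) [ 0.459 -0.264  0.014]
tray (154, 332) [ 0.624 -0.243  0.014]
tray (81, 342) [ 0.634 -0.379  0.014]
trayD (344, 188) [ 0.598 -0.239  0.014]
trayD (358, 172) [ 0.616 -0.365  0.014]
trayD (405, 178) [ 0.466 -0.401  0.014]
trayD (394, 196) [ 0.445 -0.269  0.014]
```

View pics/crop1.png

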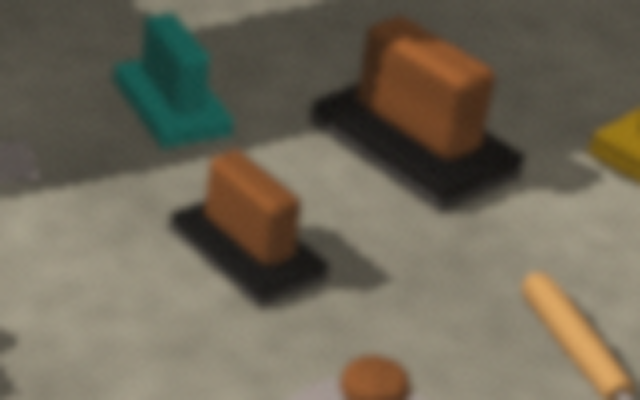

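The crop confirms the small brown-handled block on a 92 mm plate; the look-alike's plate is about 122 mm. I'll move via a waypoint to stand over the block.

```bash
cat >> h.py <<'E'
def to(x,y,z,yaw,p=None):
    s=bot.sense(); e=np.array(s["ee_pos"]) if p is None else np.array(p[:3]); a=s["eef_rot"][2] if p is None else p[3]
    d=np.array([x,y,z])-e; c,n=np.cos(a),np.sin(a)
    t=(yaw-a+np.pi)%(2*np.pi)-np.pi
    print("dx %.1f dy %.1f dz %.1f spin %.4f"%(1e3*(d[0]*c+d[1]*n),1e3*(d[0]*n-d[1]*c),-1e3*d[2],-t))
E
python3 - <<'E'
from h import *
S=dict(np.load("pics/scene.npz"))
a,b=ray(S,383,245,.014),ray(S,405.5,264,.014);d=b-a;print(np.arctan2(d[1],d[0]),np.linalg.norm(d))
to(.5,-.15,.25,.372)
to(.40,.29,.25,.75,[.5,-.15,.25,.372])
E
```

```text
0.42582444263583336 0.08590852753835944
dx 411.3 dy -353.5 dz -0.4 spin -0.0002
dx 66.8 dy -446.3 dz -0.0 spin -0.3780
```

Emit:
arm_command(commands=[{"dx":412,"dy":-354},{"dx":412,"dy":-354},{"dx":412,"dy":-354},{"dx":412,"dy":-354},{"dx":412,"dy":-354}], gripper=85)

```text
invalid input
```

Emit:
arm_command(commands=[{"dx":412,"dy":-354,"dz":0,"spin":0},{"dx":412,"dy":-354,"dz":0,"spin":0},{"dx":412,"dy":-354,"dz":0,"spin":0},{"dx":412,"dy":-354,"dz":0,"spin":0},{"dx":412,"dy":-354,"dz":0,"spin":0}])

```text
time_s: 0.52
ee_pos: [0.3435, -0.4431, 0.2499]
eef_rot: [-3.141, 0.0, 0.371]
wrist_force: [0.7, -0.2, 0.7]
grip_width: 0.0858
grasp_force: 0.0
```

Emit:
arm_command(commands=[{"dx":252,"dy":-216,"dz":0,"spin":0},{"dx":252,"dy":-216,"dz":0,"spin":0},{"dx":252,"dy":-216,"dz":0,"spin":0},{"dx":252,"dy":-216,"dz":0,"spin":0},{"dx":252,"dy":-216,"dz":0,"spin":0}])

```text
time_s: 0.93
ee_pos: [0.4416, -0.2592, 0.2503]
eef_rot: [3.141, -0.0, 0.372]
wrist_force: [1.2, 0.0, 0.4]
grip_width: 0.0852
grasp_force: 0.0
```

Run:
```python
from h import *
to(.40,.29,.25,.426)
```

```text
dx 160.7 dy -526.9 dz 0.3 spin -0.0545
```

Emit:
arm_command(commands=[{"dx":161,"dy":-527,"dz":0,"spin":0},{"dx":161,"dy":-527,"dz":0,"spin":0},{"dx":161,"dy":-527,"dz":0,"spin":0},{"dx":161,"dy":-527,"dz":0,"spin":0},{"dx":161,"dy":-527,"dz":0,"spin":0}])

```text
time_s: 1.35
ee_pos: [0.4247, -0.0517, 0.2501]
eef_rot: [-3.142, -0.0, 0.371]
wrist_force: [1.5, 0.8, -0.2]
grip_width: 0.0854
grasp_force: 0.0
```

Emit:
arm_command(commands=[{"dx":100,"dy":-328,"dz":0,"spin":0},{"dx":100,"dy":-328,"dz":0,"spin":0},{"dx":100,"dy":-328,"dz":0,"spin":0},{"dx":100,"dy":-328,"dz":0,"spin":0},{"dx":100,"dy":-328,"dz":0,"spin":0}])

```text
time_s: 1.77
ee_pos: [0.4088, 0.1562, 0.2504]
eef_rot: [3.142, -0.001, 0.372]
wrist_force: [0.3, -0.6, 0.3]
grip_width: 0.0855
grasp_force: 0.0
```

Emit:
arm_command(commands=[{"dx":39,"dy":-129,"dz":0,"spin":-0.05},{"dx":39,"dy":-129,"dz":0,"spin":-0.05},{"dx":39,"dy":-129,"dz":0,"spin":-0.05},{"dx":39,"dy":-129,"dz":0,"spin":-0.05},{"dx":39,"dy":-129,"dz":0,"spin":-0.05}])

```text
time_s: 2.18
ee_pos: [0.3984, 0.2909, 0.2496]
eef_rot: [-3.142, 0.002, 0.425]
wrist_force: [0.7, -0.6, -0.5]
grip_width: 0.0852
grasp_force: 0.0
```

Run:
```python
from h import *
s=save("wrist","pics/w1.png");print(bot.sense()["ee_pos"],bot.sense()["eef_rot"],bot.sense()["joint_positions"])
```

```text
[0.39883051 0.28937386 0.24973329] [3.14122481e+00 1.24511778e-03 4.24158693e-01] [ 5.75995493e-01 -2.87808964e-01  1.82089921e+00 -1.75419083e-04
  1.60978883e+00  1.72262617e+00]
```

View pics/w1.png

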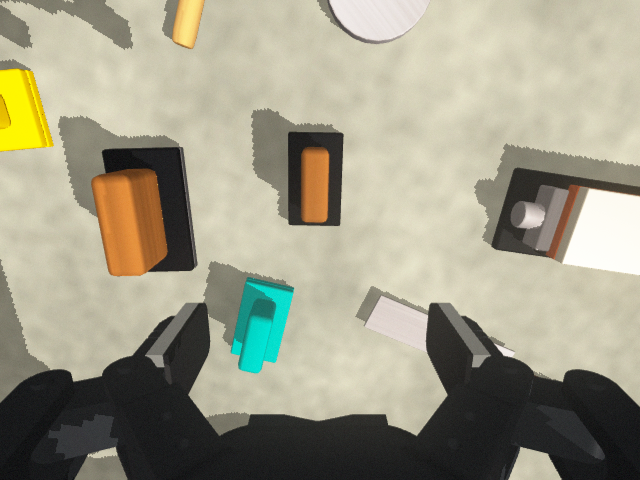

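The wrist view shows the block nearly square with the tool: plate centred at (316,178), handle at (315,185). The large look-alike is at (145,212), turquoise at (263,325), and the stone's clamp end at (545,215).

Run:
```python
from h import *
s=dict(np.load("pics/w1.npz")); im=s["img"]; h=cv2.cvtColor(im,cv2.COLOR_RGB2HSV)
def rect(m,x0,x1,y0,y1,z):
    k=np.zeros(m.shape,np.uint8);k[y0:y1,x0:x1]=m[y0:y1,x0:x1]
    c=max(cv2.findContours(k,0,2)[0],key=cv2.contourArea);b=cv2.boxPoints(cv2.minAreaRect(c))
    w=np.array([ray(s,*p,z) for p in b]);e=[w[1]-w[0],w[2]-w[1]];e.sort(key=np.linalg.norm)
    print(w.mean(0),[np.linalg.norm(i) for i in e],np.arctan2(e[1][1],e[1][0]))
    return w.mean(0)
rect((h[...,2]<60)|(h[...,1]>180)&(h[...,0]<15),280,352,125,235,.014)
c=rect((h[...,1]>180)&(h[...,0]<15),295,340,135,230,.058)
```

```text
[0.42297148 0.30465297 0.014     ] [np.float64(0.05060038264828698), np.float64(0.08856303966450678)] 0.37951508232926334
[0.43564928 0.30870978 0.058     ] [np.float64(0.0206954545492956), np.float64(0.034048677191251965)] -2.7077124950178915
```

Run:
```python
from h import *
to(.423,.3047,.09,.382)
```

```text
dx 28.3 dy -4.0 dz 159.7 spin 0.0422
```

Emit:
arm_command(commands=[{"dx":28,"dy":-4,"dz":0,"spin":0.042},{"dx":28,"dy":-4,"dz":40,"spin":0.042},{"dx":28,"dy":-4,"dz":80,"spin":0.042},{"dx":28,"dy":-4,"dz":120,"spin":0.042},{"dx":28,"dy":-4,"dz":160,"spin":0.042}])

```text
time_s: 2.65
ee_pos: [0.4234, 0.3021, 0.0888]
eef_rot: [3.141, -0.001, 0.378]
wrist_force: [0.8, 0.7, -0.2]
grip_width: 0.0854
grasp_force: 0.0
```

Emit:
arm_command(commands=[{"dx":0,"dy":0,"dz":15,"spin":0},{"dx":0,"dy":0,"dz":30,"spin":0},{"dx":0,"dy":0,"dz":45,"spin":0},{"dx":0,"dy":0,"dz":50,"spin":0},{"dx":0,"dy":0,"dz":50,"spin":0}])

```text
time_s: 3.07
ee_pos: [0.423, 0.3023, 0.0393]
eef_rot: [3.141, 0.002, 0.378]
wrist_force: [-0.4, -0.1, 0.5]
grip_width: 0.0855
grasp_force: 0.0
```

Run:
```python
from h import *
save("wrist","pics/w2.png");to(.423,.3047,.04,.382)
```

```text
dx 0.3 dy -1.9 dz 0.5 spin -0.0033
```

View pics/w2.png

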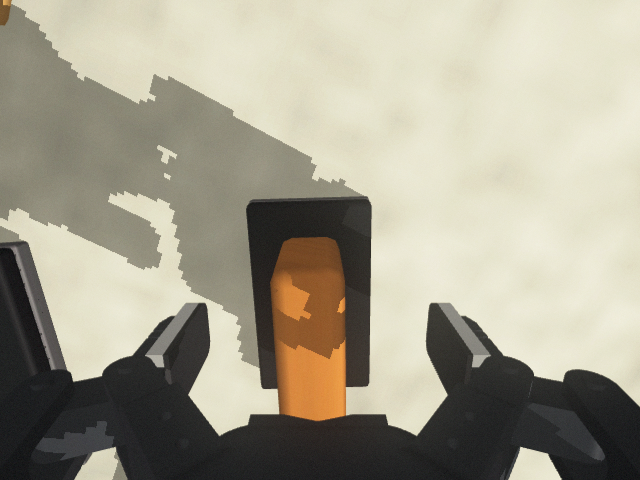

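The handle (column ≈310) stands between the fingers (centre ≈318) and is about 2 mm off. I'll shift and close.

Emit:
arm_command(commands=[{"dx":0,"dy":-2,"dz":0,"spin":0},{"dx":0,"dy":-2,"dz":0,"spin":0},{"dx":0,"dy":-2,"dz":0,"spin":0},{"dx":0,"dy":-2,"dz":0,"spin":0},{"dx":0,"dy":-2,"dz":0,"spin":0}], gripper=10, squeeze=70)

```text
time_s: 3.53
ee_pos: [0.4225, 0.3057, 0.0407]
eef_rot: [-3.142, -0.001, 0.38]
wrist_force: [1.1, -1.6, 2.2]
grip_width: 0.0256
grasp_force: 1.9
```

Emit:
arm_command(commands=[{"dx":0,"dy":0,"dz":0,"spin":0},{"dx":0,"dy":0,"dz":0,"spin":0},{"dx":0,"dy":0,"dz":0,"spin":0},{"dx":0,"dy":0,"dz":0,"spin":0},{"dx":0,"dy":0,"dz":0,"spin":0}])

```text
time_s: 3.95
ee_pos: [0.4226, 0.3058, 0.0408]
eef_rot: [-3.141, -0.001, 0.38]
wrist_force: [-0.3, -0.6, 5.7]
grip_width: 0.023
grasp_force: 69.1
```

Emit:
arm_command(commands=[{"dx":0,"dy":0,"dz":-10,"spin":0},{"dx":0,"dy":0,"dz":-30,"spin":0},{"dx":0,"dy":0,"dz":-60,"spin":0},{"dx":0,"dy":0,"dz":-95,"spin":0},{"dx":0,"dy":0,"dz":-130,"spin":0}])

```text
time_s: 4.37
ee_pos: [0.4218, 0.3052, 0.1718]
eef_rot: [3.141, 0.001, 0.38]
wrist_force: [0.8, 0.7, -2.0]
grip_width: 0.023
grasp_force: 68.4
```

Emit:
arm_command(commands=[{"dx":0,"dy":0,"dz":-35,"spin":0},{"dx":0,"dy":0,"dz":-60,"spin":0},{"dx":0,"dy":0,"dz":-75,"spin":0},{"dx":0,"dy":0,"dz":-80,"spin":0},{"dx":0,"dy":0,"dz":-80,"spin":0}])

```text
time_s: 4.78
ee_pos: [0.4224, 0.3056, 0.2507]
eef_rot: [-3.141, -0.001, 0.38]
wrist_force: [0.4, 0.4, -2.7]
grip_width: 0.0232
grasp_force: 68.4
```

Run:
```python
from h import *
print(bot.sense()["wrist_force"]);to(.42,-.057,.25,.38)
```

```text
[ 0.40289072  0.41469378 -2.72908299]
dx -136.7 dy 335.9 dz 0.7 spin -0.0001
```

Emit:
arm_command(commands=[{"dx":-5,"dy":12,"dz":0,"spin":0},{"dx":-15,"dy":37,"dz":0,"spin":0},{"dx":-28,"dy":69,"dz":0,"spin":0},{"dx":-41,"dy":101,"dz":0,"spin":0},{"dx":-54,"dy":133,"dz":0,"spin":0}])

```text
time_s: 5.2
ee_pos: [0.4206, 0.1603, 0.2479]
eef_rot: [-3.142, 0.003, 0.381]
wrist_force: [1.2, 0.5, -1.1]
grip_width: 0.023
grasp_force: 68.6
```

Emit:
arm_command(commands=[{"dx":-13,"dy":32,"dz":0,"spin":0},{"dx":-26,"dy":64,"dz":0,"spin":0},{"dx":-39,"dy":96,"dz":0,"spin":0},{"dx":-52,"dy":128,"dz":0,"spin":0},{"dx":-62,"dy":152,"dz":0,"spin":0}])

```text
time_s: 5.62
ee_pos: [0.4192, -0.0047, 0.2482]
eef_rot: [-3.141, 0.002, 0.379]
wrist_force: [0.8, 1.0, -2.7]
grip_width: 0.0231
grasp_force: 68.6
```

Emit:
arm_command(commands=[{"dx":-10,"dy":25,"dz":0,"spin":0},{"dx":-17,"dy":42,"dz":0,"spin":0},{"dx":-20,"dy":49,"dz":0,"spin":0},{"dx":-20,"dy":50,"dz":0,"spin":0},{"dx":-20,"dy":50,"dz":0,"spin":0}])

```text
time_s: 6.03
ee_pos: [0.42, -0.0559, 0.2492]
eef_rot: [-3.141, 0.001, 0.379]
wrist_force: [0.1, 0.1, -1.9]
grip_width: 0.0231
grasp_force: 68.6
```

Run:
```python
from h import *
save("wrist","pics/w3.png");e=bot.sense();print(e["ee_pos"],e["eef_rot"])
```

```text
[ 0.42010763 -0.05539298  0.24949933] [-3.14067573e+00  9.03346369e-04  3.79838453e-01]
```

View pics/w3.png

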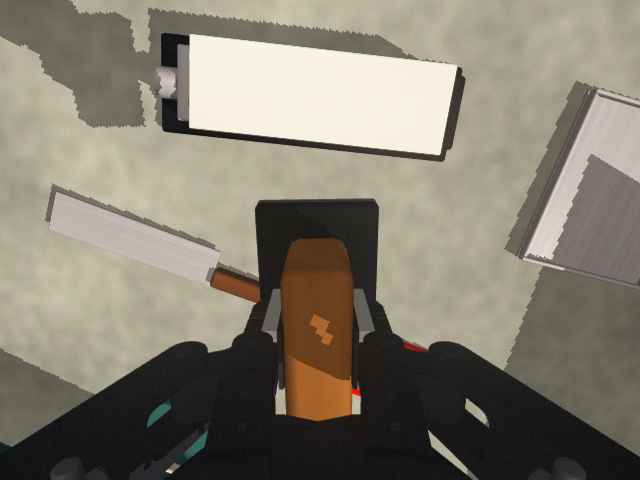

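The wrist view shows the whole white stone top, corners about (190,35), (458,66), (441,154), (190,122), with the clamp on the left. The held block sits square, its front edge at row 200. The tray corner is at (523,258)–(595,90).

Run:
```python
from h import *
s=dict(np.load("pics/w3.npz")); im=s["img"]; h=cv2.cvtColor(im,cv2.COLOR_RGB2HSV)
m=((h[...,2]>225)&(h[...,1]<45)).astype(np.uint8);m[190:]=0;m[:,480:]=0
c=max(cv2.findContours(cv2.morphologyEx(m,2,np.ones((5,5))),0,2)[0],key=cv2.contourArea);b=cv2.boxPoints(cv2.minAreaRect(c))
w=np.array([ray(s,*p,.056) for p in b]);e=[w[1]-w[0],w[2]-w[1]];e.sort(key=np.linalg.norm)
C=w.mean(0);d=e[1]/np.linalg.norm(e[1]);d=d if d[1]<0 else -d
print("stone",C,[np.linalg.norm(i) for i in e],d,np.arctan2(d[1],d[0])+np.pi)
print("start",C-.06*d,"fin",C+.06*d)
# block front edge in tool frame
E_=np.array([.4201,-.0554,.2495]);a=.3798;X=np.array([np.cos(a),np.sin(a)]);Y=np.array([np.sin(a),-np.cos(a)])
for p in[(256,201),(378,200)]:
    q=(ray(s,*p,.2495-.0268)-E_)[:2];print("plate corner tool xy",q@X,q@Y)
for p in[(595,90),(523,258)]: print("tray",ray(s,*p,.014))
```

```text
stone [ 0.5134998  -0.02089245  0.056     ] [np.float64(0.06894837524825584), np.float64(0.2073423207186666)] [ 0.27559009 -0.96127525  0.        ] 1.8499998383837888
start [0.4969644  0.03678407 0.056     ] fin [ 0.53003521 -0.07856896  0.056     ]
plate corner tool xy 0.045649393039470756 -0.024055898111881316
plate corner tool xy 0.04604915932129295 0.025888455275709585
tray [ 0.61398786 -0.24849404  0.014     ]
tray [ 0.45046496 -0.27103222  0.014     ]
```

Run:
```python
from h import *
to(.497,.0368,.25,1.851)
```

```text
dx 105.6 dy -57.1 dz -0.5 spin -1.4712
```

Emit:
arm_command(commands=[{"dx":15,"dy":-8,"dz":0,"spin":-0.1},{"dx":45,"dy":-24,"dz":0,"spin":-0.21},{"dx":75,"dy":-40,"dz":0,"spin":-0.32},{"dx":97,"dy":-52,"dz":0,"spin":-0.43},{"dx":105.5,"dy":-57,"dz":0,"spin":-0.54}])

```text
time_s: 6.5
ee_pos: [0.4983, 0.0397, 0.2495]
eef_rot: [-3.14, -0.0, 0.929]
wrist_force: [1.3, -0.7, -1.9]
grip_width: 0.0233
grasp_force: 68.6
```

Emit:
arm_command(commands=[{"dx":0,"dy":0,"dz":0,"spin":-0.11},{"dx":0,"dy":0,"dz":10,"spin":-0.22},{"dx":0,"dy":0,"dz":30,"spin":-0.33},{"dx":0,"dy":0,"dz":55,"spin":-0.44},{"dx":0,"dy":0,"dz":80,"spin":-0.55}])

```text
time_s: 6.92
ee_pos: [0.497, 0.0376, 0.1694]
eef_rot: [3.141, -0.0, 1.477]
wrist_force: [0.1, -0.6, -1.3]
grip_width: 0.0234
grasp_force: 68.5
```

Emit:
arm_command(commands=[{"dx":0,"dy":0,"dz":15,"spin":-0.11},{"dx":0,"dy":0,"dz":28,"spin":-0.22},{"dx":0,"dy":0,"dz":35,"spin":-0.33},{"dx":0,"dy":0,"dz":40,"spin":-0.381},{"dx":0,"dy":0,"dz":40,"spin":-0.381}])

```text
time_s: 7.33
ee_pos: [0.4964, 0.0374, 0.1288]
eef_rot: [-3.139, -0.001, 1.855]
wrist_force: [0.1, 0.4, -1.2]
grip_width: 0.0236
grasp_force: 68.6
```

Run:
```python
from h import *
s=save("scene","pics/s2.png")
e=bot.sense();print(e["ee_pos"],e["eef_rot"],e["wrist_force"]);to(.497,.0368,.1,1.851)
```

```text
[0.49668205 0.0372159  0.12963232] [-3.14036397e+00 -4.74354695e-04  1.85119434e+00] [-0.23875031  0.42999274 -1.83685257]
dx -0.5 dy 0.2 dz 29.6 spin 0.0002
```

Emit:
arm_command(commands=[{"dx":0,"dy":0,"dz":10,"spin":0},{"dx":0,"dy":0,"dz":20,"spin":0},{"dx":0,"dy":0,"dz":27,"spin":0},{"dx":0,"dy":0,"dz":30,"spin":0},{"dx":0,"dy":0,"dz":30,"spin":0}])

```text
time_s: 7.8
ee_pos: [0.4967, 0.0361, 0.0991]
eef_rot: [-3.14, -0.0, 1.85]
wrist_force: [0.1, -0.2, -2.6]
grip_width: 0.0231
grasp_force: 68.7
```

Emit:
arm_command(commands=[{"dx":0,"dy":0,"dz":1,"spin":0},{"dx":0,"dy":0,"dz":2,"spin":0},{"dx":0,"dy":0,"dz":3,"spin":0},{"dx":0,"dy":0,"dz":4,"spin":0},{"dx":0,"dy":0,"dz":4,"spin":0}])

```text
time_s: 8.22
ee_pos: [0.4972, 0.0361, 0.0964]
eef_rot: [3.141, 0.0, 1.851]
wrist_force: [1.4, -0.4, -0.5]
grip_width: 0.0235
grasp_force: 68.9
```

Emit:
arm_command(commands=[{"dx":0,"dy":0,"dz":0.7,"spin":0},{"dx":0,"dy":0,"dz":1.4,"spin":0},{"dx":0,"dy":0,"dz":2,"spin":0},{"dx":0,"dy":0,"dz":2,"spin":0},{"dx":0,"dy":0,"dz":2,"spin":0}])

```text
time_s: 8.63
ee_pos: [0.4973, 0.0361, 0.0945]
eef_rot: [3.141, 0.0, 1.851]
wrist_force: [-0.3, -0.9, 2.8]
grip_width: 0.023
grasp_force: 69.3
```

Emit:
arm_command(commands=[{"dx":0,"dy":0,"dz":0.8,"spin":0},{"dx":0,"dy":0,"dz":1.6,"spin":0},{"dx":0,"dy":0,"dz":2.2,"spin":0},{"dx":0,"dy":0,"dz":2.4,"spin":0},{"dx":0,"dy":0,"dz":2.4,"spin":0}])

```text
time_s: 9.05
ee_pos: [0.4973, 0.0361, 0.0923]
eef_rot: [3.141, 0.0, 1.851]
wrist_force: [-1.2, -1.1, 7.0]
grip_width: 0.0228
grasp_force: 69.9
```

Run:
```python
from h import *
s=save("side","pics/d2.png");F=[]
for i in range(4):
    snapshot("wrist");e=bot.sense();F.append([*e["wrist_force"],*e["ee_pos"],*e["eef_rot"]])
F=np.array(F);print(F[:,2],F[:,:3].mean(0),F[:,3:6].mean(0));to(.53,-.0785,.092,1.851,[*F[:,3:6].mean(0),F[:,8].mean()])
cv2.imwrite("pics/c2.png",cv2.resize(s["img"][120:300,250:450],None,fx=3,fy=3)[:,:,::-1])
```

```text
[7.18760322 7.36083127 7.81578134 6.46806563] [-1.02653576 -0.49260529  7.20807037] [0.49730218 0.03608733 0.09231078]
dx -119.2 dy -0.2 dz 0.3 spin -0.0002
```

View pics/c2.png

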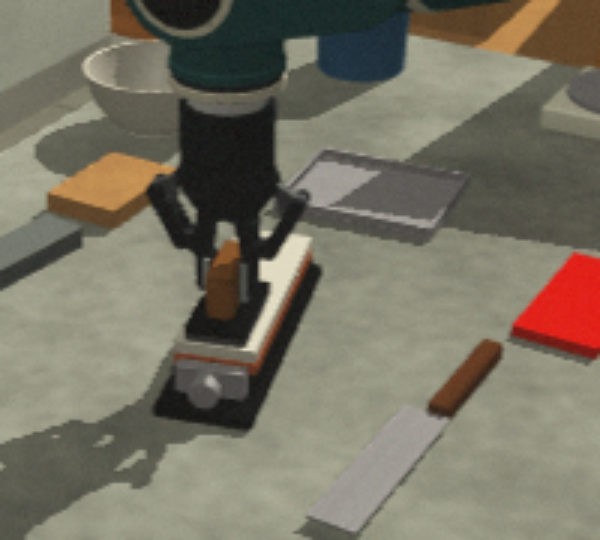

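The block sits flat on the stone's clamp end (crop (225,305)). The wrist force is about 7.2 N plus about 2.5 N of weight, so roughly 9.7 N on the stone. Starting the stroke at 30 mm/s.

Emit:
arm_command(commands=[{"dx":-1,"dy":0,"dz":0,"spin":0},{"dx":-3,"dy":0,"dz":0,"spin":0},{"dx":-5.5,"dy":0,"dz":0,"spin":0},{"dx":-8,"dy":0,"dz":0,"spin":0},{"dx":-10.5,"dy":0,"dz":0,"spin":0}])

```text
time_s: 9.72
ee_pos: [0.5003, 0.0265, 0.0923]
eef_rot: [3.141, -0.001, 1.851]
wrist_force: [-1.4, 5.9, 6.8]
grip_width: 0.0233
grasp_force: 69.7
```

Emit:
arm_command(commands=[{"dx":-2.5,"dy":0,"dz":0,"spin":0},{"dx":-5,"dy":0,"dz":0,"spin":0},{"dx":-7.5,"dy":0,"dz":0,"spin":0},{"dx":-10,"dy":0,"dz":0,"spin":0},{"dx":-12.5,"dy":0,"dz":0,"spin":0}])

```text
time_s: 10.13
ee_pos: [0.5037, 0.0145, 0.0923]
eef_rot: [3.141, -0.001, 1.851]
wrist_force: [-1.1, 6.0, 7.3]
grip_width: 0.0231
grasp_force: 69.7
```

Steady; continuing.

Emit:
arm_command(commands=[{"dx":-2.5,"dy":0,"dz":0,"spin":0},{"dx":-5,"dy":0,"dz":0,"spin":0},{"dx":-7.5,"dy":0,"dz":0,"spin":0},{"dx":-10,"dy":0,"dz":0,"spin":0},{"dx":-12.5,"dy":0,"dz":0,"spin":0}])

```text
time_s: 10.55
ee_pos: [0.5072, 0.0025, 0.0923]
eef_rot: [3.141, -0.001, 1.851]
wrist_force: [0.0, 6.9, 6.0]
grip_width: 0.0232
grasp_force: 69.7
```

Emit:
arm_command(commands=[{"dx":-2.5,"dy":0,"dz":0,"spin":0},{"dx":-5,"dy":0,"dz":0,"spin":0},{"dx":-7.5,"dy":0,"dz":0,"spin":0},{"dx":-10,"dy":0,"dz":0,"spin":0},{"dx":-12.5,"dy":0,"dz":0,"spin":0}])

```text
time_s: 10.97
ee_pos: [0.5106, -0.0095, 0.0923]
eef_rot: [3.141, -0.001, 1.851]
wrist_force: [-1.4, 5.9, 7.6]
grip_width: 0.023
grasp_force: 69.7
```

Emit:
arm_command(commands=[{"dx":-2.5,"dy":0,"dz":0,"spin":0},{"dx":-5,"dy":0,"dz":0,"spin":0},{"dx":-7.5,"dy":0,"dz":0,"spin":0},{"dx":-10,"dy":0,"dz":0,"spin":0},{"dx":-12.5,"dy":0,"dz":0,"spin":0}])

```text
time_s: 11.38
ee_pos: [0.5141, -0.0216, 0.0923]
eef_rot: [3.141, -0.001, 1.851]
wrist_force: [-0.8, 6.0, 7.1]
grip_width: 0.0229
grasp_force: 69.7
```

Run:
```python
from h import *
to(.53,-.0785,.0921,1.851)
```

```text
dx -59.1 dy -0.5 dz 0.2 spin -0.0001
```

Emit:
arm_command(commands=[{"dx":-2.5,"dy":0,"dz":0,"spin":0},{"dx":-5,"dy":0,"dz":0,"spin":0},{"dx":-7.5,"dy":0,"dz":0,"spin":0},{"dx":-10,"dy":0,"dz":0,"spin":0},{"dx":-12.5,"dy":0,"dz":0,"spin":0}])

```text
time_s: 11.8
ee_pos: [0.5176, -0.0336, 0.0923]
eef_rot: [3.141, -0.001, 1.851]
wrist_force: [-1.2, 7.1, 6.6]
grip_width: 0.0231
grasp_force: 69.7
```

Emit:
arm_command(commands=[{"dx":-2.5,"dy":0,"dz":0,"spin":0},{"dx":-5,"dy":0,"dz":0,"spin":0},{"dx":-7.5,"dy":0,"dz":0,"spin":0},{"dx":-10,"dy":0,"dz":0,"spin":0},{"dx":-12.5,"dy":0,"dz":0,"spin":0}])

```text
time_s: 12.22
ee_pos: [0.521, -0.0456, 0.0923]
eef_rot: [3.141, -0.001, 1.851]
wrist_force: [-1.1, 6.0, 7.4]
grip_width: 0.0233
grasp_force: 69.7
```

Emit:
arm_command(commands=[{"dx":-2.5,"dy":0,"dz":0,"spin":0},{"dx":-5,"dy":0,"dz":0,"spin":0},{"dx":-7.5,"dy":0,"dz":0,"spin":0},{"dx":-10,"dy":0,"dz":0,"spin":0},{"dx":-12.5,"dy":0,"dz":0,"spin":0}])

```text
time_s: 12.63
ee_pos: [0.5245, -0.0576, 0.0923]
eef_rot: [3.141, -0.001, 1.851]
wrist_force: [-1.4, 5.9, 7.0]
grip_width: 0.0234
grasp_force: 69.7
```

Emit:
arm_command(commands=[{"dx":-2.5,"dy":0,"dz":0,"spin":0},{"dx":-5,"dy":0,"dz":0,"spin":0},{"dx":-7.5,"dy":0,"dz":0,"spin":0},{"dx":-10,"dy":0,"dz":0,"spin":0},{"dx":-12.5,"dy":0,"dz":0,"spin":0}])

```text
time_s: 13.05
ee_pos: [0.5279, -0.0696, 0.0923]
eef_rot: [3.141, -0.001, 1.851]
wrist_force: [-1.6, 6.1, 6.8]
grip_width: 0.0232
grasp_force: 69.7
```

Emit:
arm_command(commands=[{"dx":-2.5,"dy":0,"dz":0,"spin":0},{"dx":-5,"dy":0,"dz":0,"spin":0},{"dx":-7,"dy":0,"dz":0,"spin":0},{"dx":-8.5,"dy":0,"dz":0,"spin":0},{"dx":-9,"dy":0,"dz":0,"spin":0}])

```text
time_s: 13.47
ee_pos: [0.5304, -0.0783, 0.0923]
eef_rot: [3.141, -0.001, 1.851]
wrist_force: [-0.9, 6.5, 7.8]
grip_width: 0.0233
grasp_force: 69.7
```

Run:
```python
from h import *
to(.53,-.0785,.0921,1.851)
s=save("scene","pics/s3.png")
cv2.imwrite("pics/c3.png",cv2.resize(s["img"][220:360,60:360],None,fx=2.6,fy=2.6)[:,:,::-1])
```

```text
dx -0.1 dy -0.4 dz 0.2 spin -0.0002
```

View pics/c3.png

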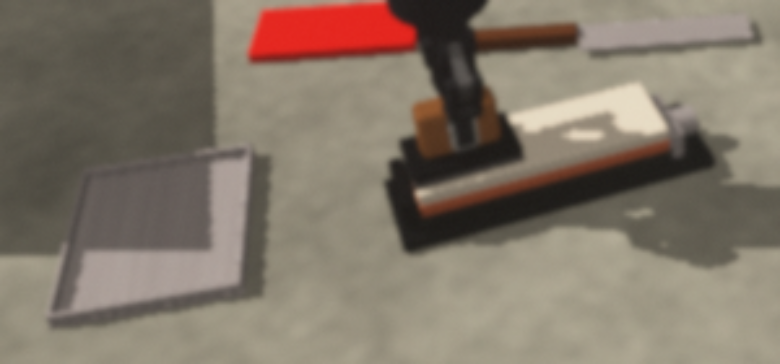

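The block is flush at the plain end of the stone (crop (460,145)), with the tray empty at crop (150,235). I'll lift and carry it to the tray.

Emit:
arm_command(commands=[{"dx":0,"dy":0,"dz":-4,"spin":0},{"dx":0,"dy":0,"dz":-12,"spin":0},{"dx":0,"dy":0,"dz":-30,"spin":0},{"dx":0,"dy":0,"dz":-52,"spin":0},{"dx":0,"dy":0,"dz":-60,"spin":0}])

```text
time_s: 13.93
ee_pos: [0.5307, -0.0789, 0.1548]
eef_rot: [3.139, 0.001, 1.851]
wrist_force: [-0.2, 0.2, -0.6]
grip_width: 0.0231
grasp_force: 68.7
```

Run:
```python
from h import *
to(.541,-.325,.152,1.708)
```

```text
dx -239.3 dy -58.1 dz 2.8 spin 0.1427
```

Emit:
arm_command(commands=[{"dx":-12,"dy":-3,"dz":0,"spin":0.02},{"dx":-36,"dy":-9,"dz":0,"spin":0.05},{"dx":-64,"dy":-15,"dz":0,"spin":0.08},{"dx":-94,"dy":-23,"dz":0,"spin":0.11},{"dx":-124,"dy":-30,"dz":0,"spin":0.143}])

```text
time_s: 14.35
ee_pos: [0.5349, -0.208, 0.1507]
eef_rot: [-3.14, -0.0, 1.706]
wrist_force: [-0.0, -0.3, -2.3]
grip_width: 0.0232
grasp_force: 68.7
```

Run:
```python
from h import *
to(.541,-.325,.152,1.708)
```

```text
dx -116.8 dy -9.7 dz -1.3 spin -0.0020
```

Emit:
arm_command(commands=[{"dx":-30,"dy":-3,"dz":0,"spin":0},{"dx":-60,"dy":-5,"dz":0,"spin":0},{"dx":-90,"dy":-8,"dz":0,"spin":0},{"dx":-110,"dy":-10,"dz":0,"spin":0},{"dx":-117,"dy":-10,"dz":0,"spin":0}])

```text
time_s: 14.77
ee_pos: [0.5407, -0.3266, 0.1502]
eef_rot: [-3.14, -0.001, 1.705]
wrist_force: [0.1, 0.2, -2.9]
grip_width: 0.0232
grasp_force: 68.7
```

Emit:
arm_command(commands=[{"dx":0,"dy":0,"dz":10,"spin":0},{"dx":0,"dy":0,"dz":32,"spin":0},{"dx":0,"dy":0,"dz":55,"spin":0},{"dx":0,"dy":0,"dz":72,"spin":0},{"dx":0,"dy":0,"dz":80,"spin":0}])

```text
time_s: 15.18
ee_pos: [0.5404, -0.3217, 0.0679]
eef_rot: [-3.138, -0.003, 1.708]
wrist_force: [0.0, 1.0, -1.7]
grip_width: 0.0233
grasp_force: 68.7
```

Run:
```python
from h import *
s=save("scene","pics/s4.png")
cv2.imwrite("pics/c4.png",cv2.resize(s["img"][220:360,30:330],None,fx=2.6,fy=2.6)[:,:,::-1])
to(.541,-.325,.0448,1.708)
```

```text
dx -3.3 dy 0.2 dz 22.9 spin 0.0002
```

View pics/c4.png

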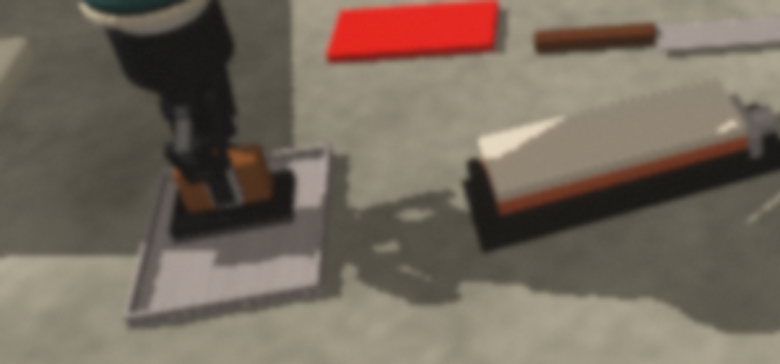

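The block hovers over the tray, slightly nearer its left (−y) wall (crop (232,205)). I'll shift 6 mm to +y and set it down gently.

Emit:
arm_command(commands=[{"dx":3,"dy":0,"dz":5,"spin":0},{"dx":6,"dy":0,"dz":12,"spin":0},{"dx":6,"dy":0,"dz":17,"spin":0},{"dx":6,"dy":0,"dz":20,"spin":0},{"dx":6,"dy":0,"dz":20,"spin":0}])

```text
time_s: 15.65
ee_pos: [0.5408, -0.3173, 0.0515]
eef_rot: [-3.141, -0.0, 1.708]
wrist_force: [-0.1, -0.4, -2.3]
grip_width: 0.0229
grasp_force: 68.7
```

Emit:
arm_command(commands=[{"dx":0,"dy":0,"dz":0.7,"spin":0},{"dx":0,"dy":0,"dz":1.4,"spin":0},{"dx":0,"dy":0,"dz":2,"spin":0},{"dx":0,"dy":0,"dz":2.5,"spin":0},{"dx":0,"dy":0,"dz":2.5,"spin":0}])

```text
time_s: 16.07
ee_pos: [0.5409, -0.3176, 0.0494]
eef_rot: [3.142, 0.0, 1.708]
wrist_force: [-0.6, -0.1, -2.5]
grip_width: 0.0235
grasp_force: 68.7
```

Emit:
arm_command(commands=[{"dx":0,"dy":0,"dz":0.8,"spin":0},{"dx":0,"dy":0,"dz":1.6,"spin":0},{"dx":0,"dy":0,"dz":2.4,"spin":0},{"dx":0,"dy":0,"dz":3.2,"spin":0},{"dx":0,"dy":0,"dz":3.2,"spin":0}])

```text
time_s: 16.48
ee_pos: [0.5408, -0.3175, 0.0459]
eef_rot: [-3.141, -0.0, 1.708]
wrist_force: [-0.3, 0.1, -0.9]
grip_width: 0.0234
grasp_force: 68.7
```

Emit:
arm_command(commands=[{"dx":0,"dy":0,"dz":0.3,"spin":0},{"dx":0,"dy":0,"dz":0.6,"spin":0},{"dx":0,"dy":0,"dz":0.8,"spin":0},{"dx":0,"dy":0,"dz":0.8,"spin":0},{"dx":0,"dy":0,"dz":0.8,"spin":0}])

```text
time_s: 16.9
ee_pos: [0.5408, -0.3175, 0.0454]
eef_rot: [-3.142, 0.0, 1.708]
wrist_force: [-0.7, -0.5, -2.3]
grip_width: 0.023
grasp_force: 68.7
```

Emit:
arm_command(commands=[{"dx":0,"dy":0,"dz":0.3,"spin":0},{"dx":0,"dy":0,"dz":0.6,"spin":0},{"dx":0,"dy":0,"dz":0.8,"spin":0},{"dx":0,"dy":0,"dz":0.8,"spin":0},{"dx":0,"dy":0,"dz":0.8,"spin":0}])

```text
time_s: 17.32
ee_pos: [0.5409, -0.3176, 0.0449]
eef_rot: [3.141, 0.0, 1.708]
wrist_force: [-1.5, 1.1, 2.1]
grip_width: 0.0228
grasp_force: 69.3
```

Contact. Releasing and retreating.

Emit:
arm_command(commands=[{"dx":0,"dy":0,"dz":0,"spin":0},{"dx":0,"dy":0,"dz":0,"spin":0},{"dx":0,"dy":0,"dz":0,"spin":0},{"dx":0,"dy":0,"dz":0,"spin":0},{"dx":0,"dy":0,"dz":0,"spin":0}], gripper=70)

```text
time_s: 17.73
ee_pos: [0.5409, -0.3176, 0.0446]
eef_rot: [3.142, 0.0, 1.708]
wrist_force: [0.5, -0.3, 0.5]
grip_width: 0.0698
grasp_force: 0.0
```

Emit:
arm_command(commands=[{"dx":0,"dy":0,"dz":0,"spin":0},{"dx":0,"dy":0,"dz":-10,"spin":0},{"dx":0,"dy":0,"dz":-30,"spin":0},{"dx":0,"dy":0,"dz":-60,"spin":0},{"dx":0,"dy":0,"dz":-90,"spin":0}])

```text
time_s: 18.15
ee_pos: [0.5405, -0.3173, 0.1359]
eef_rot: [-3.141, -0.001, 1.708]
wrist_force: [-0.1, 0.4, -0.9]
grip_width: 0.0699
grasp_force: 0.0
```

Emit:
arm_command(commands=[{"dx":0,"dy":0,"dz":-30,"spin":0},{"dx":0,"dy":0,"dz":-60,"spin":0},{"dx":0,"dy":0,"dz":-80,"spin":0},{"dx":0,"dy":0,"dz":-85,"spin":0},{"dx":0,"dy":0,"dz":-85,"spin":0}])

```text
time_s: 18.57
ee_pos: [0.5412, -0.3178, 0.222]
eef_rot: [3.139, 0.002, 1.708]
wrist_force: [-0.1, 0.1, -0.8]
grip_width: 0.0698
grasp_force: 0.0
```

Run:
```python
from h import *
s=save("scene","pics/s5.png")
cv2.imwrite("pics/c5.png",cv2.resize(s["img"][220:360,30:330],None,fx=2.6,fy=2.6)[:,:,::-1])
```

```text
(no output)
```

View pics/c5.png

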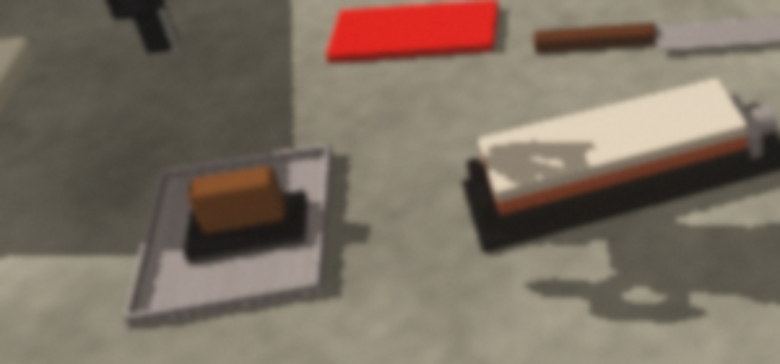

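The block lies flat on the tray floor at crop (245,225), clear of the walls, and the gripper is well away. Handing in.

```bash
python3 -c "
from rig import bot
print(bot.finish_job())"
```

```text
the job is handed in; nothing more can be done
None
```

The job is handed in: one slow stroke along the stone from the clamp end to the plain end at an estimated 9–10 N (stone sunk about 5 mm), then the block was lowered flat into the tray and released, and the burger press was not touched.

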